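# Index the straightedge of a light box by one hole

## Task

The straightedge on the light box has to move on by one hole: take the slotted key out of its wooden block, use it to turn the bar-headed catch about a quarter turn anticlockwise so that its tab is well clear of the lock plunger, and stand the key back in its block. Then pull the lock plunger up by its knob, slide the carriage to the next hole on the side of the round end stop (not the square one) and let the pin go down fully home in that hole. Finish while still gripping the plunger knob with the pin held home, and leave everything else on the table and the light box undisturbed.

Things in the scene. Friction and masses are not known exactly. Their poses are not given: they have to be found in the camera images.
- lightbox: fixed white light box 340 (x) x 440 (y) x 65 mm with a red panel 60 mm above the table; origin at the centre of its underside, x away from the robot at yaw 0, y to the left. Along its near edge, at its x = -120 mm, runs a 20 mm square aluminium tube (top at z = 85 mm, y -160 to 160 mm) with five holes 12 mm wide in its top, at y = -80, -40, 0, 40, 80 mm
- carriage (a joint): position (m) of the carriage along the tube, + along the light box's y. Starts at 0, pin in the middle hole; 0.04 is the next hole to the left (+y), -0.04 to the right; stops at +-0.09. Friction about 1.5 N; locked while the pin is in a hole. An aluminium plate 60 mm (y) x 108 mm (x), its top 95 mm above the table, bearing plunger, catch and a steel straightedge that crosses the panel
- plunger (a joint): lift (m) of the spring lock plunger: 0 = pin home, 0.016 = fully up. The round-ended 9 mm pin (1.5 mm of play) sits 8 mm deep: free above 0.009, rests at 0.008 on the tube between holes. Spring down 4.5 N at 0, 7 N at 0.016. The catch's tab stops the lift at about 0.002 until swung aside. It rides on the carriage: pull it up and move the knob sideways to slide the carriage
- knob (a point): centre of the plunger's upright black knob, a cylinder 24 mm across and 30 mm tall (113 to 143 mm above the table with the pin home), on the plunger's axis over the tube. Below it a 12 mm stem and, 97 to 101 mm above the table, a collar 40 mm across
- catch (a joint): angle (rad) of the captive quarter-turn catch on the carriage about a vertical axis, + anticlockwise from above. Near 0 (starts -0.15 to 0.2) its tab lies over the plunger's collar; from 0.85 on it is well clear; stops at -0.3 and 1.6. Friction 0.06 N m: it stays where put. The tab, 14 mm wide, reaches 43 mm from the axis, towards the plunger at 0; its top is 107.5 mm above the table
- catch_head (a point): centre of the top of the catch's raised steel bar head, 121.5 mm above the table, on the turning axis, 55 mm beyond the plunger's axis along the light box's x; its own x lies along the bar and turns with it (tab along its -x). Bar 28 mm long, 7 wide, 14 high, on a disc 34 mm across whose top is 107.5 mm above the table
- key: slotted key standing upright, 112 mm tall; origin at the centre of its underside. Steel foot 28 x 28 x 28 mm with a slot 12 mm wide, 18 mm deep, open below and at both ends, running along the key's x: it goes over the catch's bar. Then a 14 mm shaft; from 62 to 112 mm up a flat wooden handle 44 mm wide (along x), 16 mm thick (along y), pinched across its thickness. About 0.12 kg
- block: wooden block 66 x 66 x 30 mm fixed on the table left or right of the light box, with a square hole 34 mm wide and 22 mm deep in its top in which the key stands (hole floor 8 mm above the table, hole sides along the block's x and y); origin at the centre of its underside
- round_stop: round aluminium end stop, 34 mm across, 35 mm tall, fixed on the light box beyond one end of the tube, left or right; origin at the centre of its underside, 65 mm above the table
- square_stop: square aluminium end stop, 30 x 30 x 35 mm, fixed at the other end of the tube; origin at the centre of its underside
- pot: white ceramic pot, 66 mm across, with three brushes standing in it, about 125 mm tall in all; origin at the centre of its underside; to be left alone
- jar: amber glass jar with a steel lid, 68 mm across, 85 mm tall, on the red panel; origin at the centre of its underside; to be left alone
- wheel_a: orange spoked plastic wheel, 52 mm across, 8 mm thick, lying on the red panel; origin under its centre; to be left alone
- wheel_b: yellow spoked plastic wheel, 34 mm across, 8 mm thick, lying on the near ledge of the light box in front of the tube; origin under its centre; to be left alone
- tape: cardboard roll of tape, 72 mm across, 22 mm tall, lying flat on the table left of the light box; origin under its centre; to be left alone
- tube_a: blue plastic tube standing on a round foot 42 mm across, 120 mm tall; origin under its centre; to be left alone
- tube_b: yellow plastic tube standing on a round foot 42 mm across, 100 mm tall; origin under its centre; to be left alone

How it is judged (in metres and radians):
On the way, in this order (a step that is already met when the one before it is completed fails the run):
1. the catch is turned clear with the key on its bar (value of joint catch above 0.85 rad and horizontal distance between key and catch_head below 0.01 m and z of key in the frame of catch_head below -0.004 m), for 0.1 s.
2. the key stands in its block again and is let go (horizontal distance between key and block below 0.01 m and z of key in the frame of block below 0.014 m and angle between key's own z axis and vertical below 0.15 rad and contact force between the fingers and key below 0.2 N), for 0.1 s.
3. the plunger is pulled out of the middle hole (value of joint plunger above 0.0075 m and value of joint carriage between -0.03 and 0.03 m), for 0.05 s.
4. the pin is home in the next hole on the round stop's side (value of joint plunger below 0.0025 m and ((y of round_stop in the frame of lightbox above 0 m and value of joint carriage between 0.036 and 0.044 m) or (not (y of round_stop in the frame of lightbox above 0 m) and value of joint carriage between -0.044 and -0.036 m))), for 0.2 s.
At the end, for the whole second after the job is handed in: carriage within 4 mm of the next hole on the round stop's side; plunger within 2.5 mm of home, its knob gripped with over 2 N; catch at 0.85 rad or more; key at rest in its block (within 10 mm of centre, 6 mm of the hole's floor, 0.15 rad of upright) (all of step 4 and value of joint catch above 0.85 rad and contact force between the fingers and plunger above 2 N and horizontal distance between key and block below 0.01 m and z of key in the frame of block below 0.014 m and angle between key's own z axis and vertical below 0.15 rad and linear speed of key below 0.02 m/s); the arm keeps its last pose, push and grip.
It fails at once if a bystander is disturbed (moved more than 25 mm) (distance of any of pot, jar, wheel_a, wheel_b, tape, tube_a, tube_b from where it was at the start of the episode above 0.025 m).
It also fails if it takes over 72 s, if anything falls off the work surface, if the arm or the gripper's body presses on something with over 40 N, if the wrist force passes 120 N, or if a joint passes its speed limit or range.

## Robot

A 7-joint arm with a two-finger parallel gripper is mounted at the origin on the work surface. World frame = base frame: x ahead of the robot, y to its left, z up, the work surface at z = 0. Lengths are in m, angles in degrees, forces in N, time in s.
With the tool pointing down it reaches from about 0.35 to 0.9 m from the base axis. Payload 19.9 kg.
Tool frame: the origin (TCP) lies midway between the tips of the shut fingers; the grasp point (between the pads) lies hold_point_z behind it (hold_point_z is the distance from the TCP to the grasp point, in m); z points along the fingers, y is the line along which they close (so a half turn about z gives the same grasp; the last joint's range is limited). The gripper opens to 94 mm and grips with 3 to 60 N. Pads are 16 mm wide; open, the fingers measure 119 mm over their backs; the gripper's body (75 mm by 177 mm) begins 78 mm behind the grasp point.
Start: joints at [71.247, 23.915, -0.59, 92.452, 0.269, 63.638, -3.037], TCP at [0.176, -0.6, 0.205] pointing down, gripper open.
Joint ranges: [-161.28, 161.28], [-22.2, 115.67], [-73.04, 71.86], [3.21, 147.25], [-68.34, 248.33], [10.77, 114.83], [-161.83, 161.83]. Speed limits (degrees/s): [108.29, 108.29, 136.94, 136.94, 172.46, 172.46, 172.46].

## Interface

Orientations are given as [roll, pitch, yaw] about the fixed x, y, z axes, in that order (R = Rz(yaw) Ry(pitch) Rx(roll)).
In Python, from rig import sense, snapshot, finish_job, trace, hold_point_z gives the robot as it stands.
- The arm moves only by the tool move_arm, never from a script. Its argument "targets" is a list of rows, each an object of numbers: "fingers": the finger opening in cm, from 0 to 9.4; "tx", "ty", "tz": the shift along the tool's x, y, z in cm; "twist": the turn about the tool's z in degrees. In form: [{"fingers": .., "tx": .., "ty": .., "tz": .., "twist": ..}, ...]. A call has 1 to 12 rows; each row is the pose to reach, as a shift and turn from the pose commanded when the call began, along the tool's axes at that moment; what a row does not reach only later rows make up. A row lasts 1/10 s, in which the tool goes at most 50 mm and 8.59 degrees, less where a joint would pass 70% of its speed; a pose out of reach is approached as far as the arm can. A call with a gripper value outside its range is refused whole. The fingers move at their own pace and stop on an object; the grip force is fixed at half the most. Time passes only in rows, so rows that repeat a pose let the fingers close. It gives the time, the measured TCP pose, the force, the opening and the grip force at its end, in the units of the state.
- sense(): the state, without advancing time (a new reading comes with each control period).
- snapshot(name): name is "scene" or "top" or "wrist"; returns a dict with "image" (420x560x3 uint8, red, green, blue), "depth" (420x560 float32, m along the optical axis (not along the pixel's ray), 0 where there is no reading), "vfov" (degrees; the focal length in pixels is half the picture's height over the tangent of half this angle, whatever the lens; pixels are square), "cx", "cy" (the principal point, pixels), "rvec" (rotation vector, rad) and "tvec" (3), from world to camera coordinates, as OpenCV has them. Camera axes: x right, y down, z forward; pixel columns grow to the right and rows downward; lengths in m; the calibration is good to about 2 mm. A picture is of the moment at which its call begins.
- finish_job(): hands the job in; it is judged then, once.
Trained networks look in the newest picture that a camera, given by its name, has taken for a name from the list of things; names that differ only in an ending like _2 or _b are one class to them, and where a whole thing is asked for, a point or a joint stands for the part that bears it (a point fixed in the world has none). Each returns a list of dicts, best first, with "score" (0 to 1); they miss things now and then, are a little off and sometimes report something else, mostly with a low value. They report only what shows in the picture. A call takes as long as a camera call.
- trace(thing, camera): "region" (420x560 bool, what is visible of it) and "box" ([left, top, right, bottom] in pixels, round what is visible of it).
The state is a dict: "t": time; "qpos": joint angles; "joint_vel": joint speeds; "tau": joint torques, N m; "eef_pos": TCP position; "tool_rot": TCP orientation; "ft_force": force on the tool from outside, world axes, zero at the start; "ft_torque": the same for the moment, N m; "gripper_width": finger opening in m; "grip_force": force on a finger pad.
Only numpy, scipy, OpenCV 4.12 (cv2) and the standard library are available. Lean on these libraries where they do the work, as an engineer would, in place of code of your own. Each camera call takes 0.05 s, during which the arm holds its last target. There are 200 camera calls.

## Working session

There is one attempt and no reset: what is moved stays moved. The work goes in short steps, Python scripts to look and compute and a tool call to move; the robot and the scene stay as the last step left them, time stands still between calls to the robot, and variables do not carry over. Pictures are saved under pics/ and viewed, at most 10 in all, crops included, and the job is handed in when it is done.

Besides the shell and the picture viewer there is one more tool, called after "Request:" in YAML: its name, and indented under it one key for each argument. move_arm: Moves the arm, as the interface text tells. Its arguments: {"type":"object","properties":{"targets":{"type":"array"}},"required":["targets"]}

```bash
mkdir -p pics; cat > h.py <<'E'
import numpy as np, cv2
from rig import sense, snapshot, finish_job, trace, hold_point_z
def cloud(s):
    d=s["depth"]; f=210/np.tan(np.radians(s["vfov"]/2))
    v,u=np.mgrid[:420,:560]
    P=np.stack([(u-s["cx"])/f*d,(v-s["cy"])/f*d,d],-1)
    R=cv2.Rodrigues(np.array(s["rvec"],float))[0]
    W=(P-np.array(s["tvec"]).ravel())@R
    W[d<=0]=np.nan
    return W
def save(s,n,crop=None,k=1):
    im=s["image"][:,:,::-1]
    if crop: im=im[crop[1]:crop[3],crop[0]:crop[2]]
    cv2.imwrite("pics/"+n,cv2.resize(im,None,fx=k,fy=k,interpolation=cv2.INTER_CUBIC))
E
python3 - <<'E'
from h import *
print(sense()["eef_pos"],sense()["tool_rot"],hold_point_z)
ims=[]
for c in ("top","scene"):
    s=snapshot(c); W=cloud(s); np.savez(f"{c}.npz",W=W,im=s["image"]); ims.append(s["image"])
    for t in ["lightbox","carriage","plunger","catch","key","block","round_stop","square_stop","pot","jar","wheel_a","wheel_b","tape","tube_a","tube_b"]:
        for r in trace(t,c)[:2]:
            p=W[r["region"]]; p=p[np.isfinite(p[:,0])]
            if len(p): 
                top=p[p[:,2]>np.percentile(p[:,2],97)-0.006]
                print(c,t,round(r["score"],2),np.round(r["box"]),len(p),np.round(np.median(p,0),3),"top",np.round(top.mean(0),3),np.round(np.ptp(top,axis=0),3))
    save(s,c+"0.png",k=1.4)
E
```

```text
[ 0.1760946  -0.59930856  0.20484813] [-1.79932166e+02  6.11565562e-03  1.63762185e+01] 0.0188
top lightbox 0.69 [194. 145. 357. 275.] 15886 [0.621 0.01  0.063] top [0.588 0.021 0.1  ] [0.301 0.401 0.058]
top lightbox 0.54 [203. 232. 219. 247.] 113 [0.529 0.212 0.1  ] top [0.53  0.213 0.102] [0.026 0.028 0.009]
top carriage 0.81 [260. 159. 289. 256.] 1313 [0.585 0.015 0.094] top [0.511 0.029 0.143] [0.022 0.022 0.012]
top catch 0.42 [271. 223. 280. 244.] 121 [0.562 0.026 0.109] top [0.567 0.022 0.123] [0.026 0.011 0.008]
top catch 0.27 [100. 241. 118. 252.] 177 [0.517 0.514 0.035] top [0.516 0.513 0.112] [0.014 0.005 0.013]
top key 0.58 [416. 252. 435. 271.] 235 [ 0.473 -0.409  0.101] top [ 0.474 -0.414  0.121] [0.039 0.017 0.007]
top key 0.53 [313. 198. 324. 209.] 39 [ 0.64  -0.101  0.068] top [ 0.643 -0.1    0.071] [0.028 0.027 0.007]
top block 0.87 [409. 251. 434. 277.] 297 [ 0.46  -0.395  0.03 ] top [ 0.466 -0.403  0.032] [0.066 0.066 0.008]
top block 0.74 [228. 155. 254. 188.] 551 [0.725 0.119 0.142] top [0.733 0.121 0.146] [0.057 0.058 0.009]
top round_stop 0.53 [332. 249. 344.
[... 2763 characters left out ...]
top [0.483 0.058 0.074] [0.026 0.028 0.006]
scene wheel_b 0.6 [241. 207. 258. 216.] 112 [ 0.64  -0.095  0.068] top [ 0.641 -0.093  0.07 ] [0.045 0.049 0.006]
scene wheel_b 0.4 [323. 217. 325. 224.] 45 [0.484 0.058 0.074] top [0.483 0.058 0.074] [0.026 0.028 0.006]
scene tube_a 0.91 [418. 317. 443. 360.] 560 [0.53  0.532 0.053] top [0.529 0.53  0.114] [0.018 0.02  0.01 ]
scene tube_a 0.67 [192. 180. 368. 313.] 12900 [0.652 0.092 0.062] top [0.601 0.028 0.102] [0.289 0.246 0.057]
scene tube_b 0.91 [418. 317. 443. 360.] 560 [0.53  0.532 0.053] top [0.529 0.53  0.114] [0.018 0.02  0.01 ]
scene tube_b 0.67 [192. 180. 368. 313.] 12900 [0.652 0.092 0.062] top [0.601 0.028 0.102] [0.289 0.246 0.057]
```

View both.

View pics/top0.png

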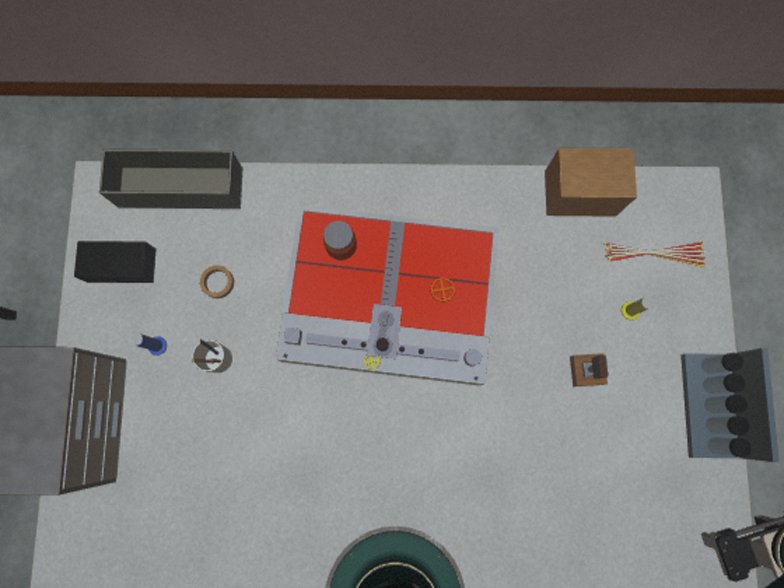

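View pics/scene0.png

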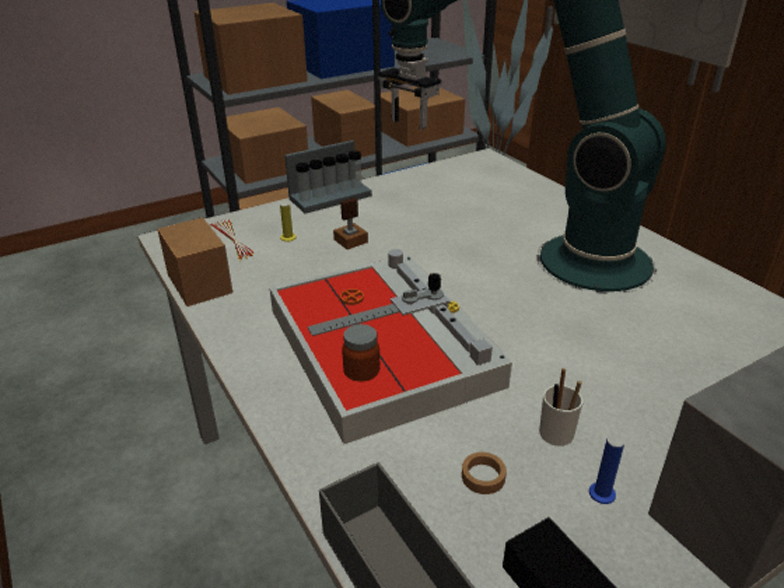

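```bash
python3 - <<'E'
from h import *
def rect(P):
    r=cv2.minAreaRect((P[:,:2]*1000).astype(np.float32)); return np.round(r[0],1),np.round(r[1],1),round(r[2],1)
for c in ("top","scene"):
    W=np.load(c+".npz")["W"]; X,Y,Z=W[...,0],W[...,1],W[...,2]
    def sel(x,y,r,z0,z1): 
        m=(np.hypot(X-x,Y-y)<r)&(Z>z0)&(Z<z1); return W[m]
    for n,a in dict(key=(.475,-.412,.04,.108,.13),block=(.47,-.405,.06,.024,.036),knob=(.513,.03,.025,.136,.15),bar=(.568,.024,.025,.116,.128),tab=(.55,.026,.05,.1035,.1125),rs=(.492,-.156,.03,.094,.106),ss=(.532,.215,.03,.094,.106)).items():
        P=sel(*a); print(c,n,len(P),np.round(P.mean(0),4),*rect(P))
    P=W[(X>.35)&(X<.95)&(np.abs(Y-.02)<.29)&(Z>.055)&(Z<.071)]; print("lb",rect(P),len(P))
E
```

```text
top key 101 [ 0.4721 -0.4133  0.1186] [ 471.9 -414.3] [42.  16.4] 4.9
top block 292 [ 0.4696 -0.4066  0.0306] [ 472.4 -415.7] [65.9 69.7] 3.5
top knob 60 [0.5114 0.0286 0.1426] [511.4  28.7] [21.3 22.6] 76.5
top bar 26 [0.5663 0.0226 0.1218] [567.   22.3] [ 6.8 26.6] 75.7
top tab 121 [0.5529 0.0253 0.1078] [542.7  23.9] [34.3 79.8] 83.2
top rs 108 [ 0.4907 -0.1563  0.1004] [ 491.  -156.3] [31.7 31.6] 88.5
top ss 109 [0.5323 0.2139 0.1003] [532.4 214. ] [29.4 30.7] 83.9
lb (array([631.8,  15.3]), array([440.6, 342.3]), 83.7) 13201
scene key 66 [ 0.4774 -0.4101  0.1169] [ 475.4 -411.4] [21.5 46.7] 87.9
scene block 167 [ 0.4786 -0.407   0.0308] [ 475.  -413.9] [71.5 72.7] 5.2
scene knob 50 [0.5154 0.032  0.1428] [514.4  29.5] [25.2 22.7] 70.5
scene bar 32 [0.5688 0.0247 0.1211] [568.3  22.8] [12. 27.] 70.3
scene tab 109 [0.5497 0.0322 0.1084] [544.4  30.3] [32.1 84.2] 79.4
scene rs 61 [ 0.4955 -0.153   0.1011] [ 494.8 -154.9] [31.4 31.9] 58.3
scene ss 115 [0.5353 0.2179 0.1005] [534.5 216. ] [32.8 32.2] 84.9
lb (array([632.4,  16.1]), array([447.9, 342.4]), 83.6) 9022
```

The top view has the round stop on the right at (473,356) and the square one on the left at (292,336). The block with the key is at (590,370), and the knob (382,345) and catch (386,319) are mid-tube. So the carriage has to go to −0.04. Next I move above the key.

Request:
move_arm:
  targets:
    - {"fingers":7,"tx":4,"ty":-1.1,"tz":-3,"twist":2}
    - {"fingers":7,"tx":8.5,"ty":-2.4,"tz":-5,"twist":4}
    - {"fingers":7,"tx":13,"ty":-3.6,"tz":-6,"twist":6}
    - {"fingers":7,"tx":17.5,"ty":-4.9,"tz":-6,"twist":8}
    - {"fingers":7,"tx":22,"ty":-6.2,"tz":-6,"twist":10}
    - {"fingers":7,"tx":26,"ty":-7.3,"tz":-6,"twist":11}
    - {"fingers":7,"tx":30,"ty":-8.4,"tz":-6,"twist":11.5}
    - {"fingers":7,"tx":33,"ty":-9.2,"tz":-6,"twist":11.5}
    - {"fingers":7,"tx":33.8,"ty":-9.4,"tz":-6,"twist":11.5}
    - {"fingers":7,"tx":33.8,"ty":-9.4,"tz":-6,"twist":11.5}
    - {"fingers":7,"tx":33.8,"ty":-9.4,"tz":-6,"twist":11.5}

```text
t: 2.7
eef_pos: [0.4729, -0.4151, 0.2654]
tool_rot: [180.0, 0.0, 4.8]
ft_force: [-1.2, -0.9, 0.8]
gripper_width: 0.0701
grip_force: 0.0
```

```bash
cat >> h.py <<'E'
def rect(P):
    r=cv2.minAreaRect((P[:,:2]*1000).astype(np.float32)); return np.round(r[0],1),np.round(r[1],1),round(r[2],1)
def near(W,x,y,r,z0,z1):
    return W[(np.hypot(W[...,0]-x,W[...,1]-y)<r)&(W[...,2]>z0)&(W[...,2]<z1)]
def pose():
    s=sense(); print("t",s["t"],"tcp",np.round(s["eef_pos"],4),np.round(s["tool_rot"],2),"w",s["gripper_width"],"F",np.round(s["ft_force"],1),"T",np.round(s["ft_torque"],2),"g",s["grip_force"]); return s
E
python3 - <<'E'
from h import *
pose()
s=snapshot("wrist"); W=cloud(s); save(s,"w1.png")
for n,a in dict(key=(.475,-.412,.04,.108,.13),block=(.473,-.413,.06,.024,.036)).items():
    P=near(W,*a); print(n,len(P)); 
    if len(P): print(P.mean(0),*rect(P))
E
```

```text
t 2.7 tcp [ 0.4729 -0.4151  0.2654] [1.7999e+02 3.0000e-02 4.8100e+00] w 0.07014484865121574 F [-1.2 -0.9  0.8] T [ 0.03  0.06 -0.01] g 0.0
key 798
[ 0.47512359 -0.41546097  0.11823566] [ 474.4 -415.6] [43.5 15.9] 4.4
block 2265
[ 0.47721201 -0.41657716  0.02900447] [ 473.8 -417.1] [66.2 65.3] 3.7
```

View pics/w1.png

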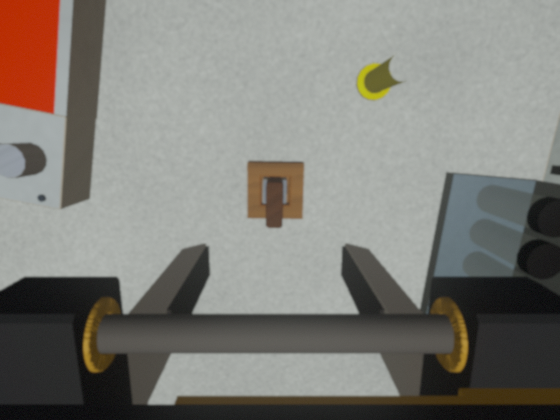

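Request:
move_arm:
  targets:
    - {"fingers":6,"tx":0.1,"ty":0,"tz":4.5,"twist":0.4}
    - {"fingers":5,"tx":0.1,"ty":0,"tz":9,"twist":0.4}
    - {"fingers":5,"tx":0.1,"ty":0,"tz":13,"twist":0.4}
    - {"fingers":5,"tx":0.1,"ty":0,"tz":16.5,"twist":0.4}
    - {"fingers":5,"tx":0.1,"ty":0,"tz":18.4,"twist":0.4}
    - {"fingers":5,"tx":0.1,"ty":0,"tz":18.4,"twist":0.4}
    - {"fingers":0,"tx":0.1,"ty":0,"tz":18.4,"twist":0.4}
    - {"fingers":0,"tx":0.1,"ty":0,"tz":18.4,"twist":0.4}
    - {"fingers":0,"tx":0.1,"ty":0,"tz":18.4,"twist":0.4}
    - {"fingers":0,"tx":0.1,"ty":0,"tz":18.4,"twist":0.4}
    - {"fingers":0,"tx":0.1,"ty":0,"tz":18.4,"twist":0.4}
    - {"fingers":0,"tx":0.1,"ty":0,"tz":18.4,"twist":0.4}

```text
t: 3.95
eef_pos: [0.4752, -0.4143, 0.082]
tool_rot: [180.0, -0.0, 4.5]
ft_force: [-1.2, 1.0, 6.1]
gripper_width: 0.016
grip_force: 30.0
```

```bash
python3 -c "
from h import *
pose()"
```

```text
t 3.95 tcp [ 0.4752 -0.4143  0.082 ] [ 1.7997e+02 -3.0000e-02  4.4800e+00] w 0.01604914973479782 F [-1.2  1.   6.1] T [0.14 0.32 0.  ] g 29.975026845932007
```

Request:
move_arm:
  targets:
    - {"fingers":0,"tx":0,"ty":0,"tz":-3,"twist":0}
    - {"fingers":0,"tx":0,"ty":0,"tz":-7,"twist":0}
    - {"fingers":0,"tx":0,"ty":-1,"tz":-11,"twist":0}
    - {"fingers":0,"tx":0.5,"ty":-4,"tz":-14,"twist":2}
    - {"fingers":0,"tx":1,"ty":-8,"tz":-16.5,"twist":5}
    - {"fingers":0,"tx":2,"ty":-12.5,"tz":-18,"twist":8}
    - {"fingers":0,"tx":3,"ty":-17,"tz":-18,"twist":11}
    - {"fingers":0,"tx":4,"ty":-21.5,"tz":-18,"twist":14}
    - {"fingers":0,"tx":5,"ty":-26,"tz":-18,"twist":17}
    - {"fingers":0,"tx":5.3,"ty":-30.5,"tz":-18,"twist":18.5}
    - {"fingers":0,"tx":5.3,"ty":-34,"tz":-18,"twist":18.5}
    - {"fingers":0,"tx":5.3,"ty":-36,"tz":-18,"twist":18.5}

```text
t: 5.15
eef_pos: [0.4993, -0.0479, 0.2616]
tool_rot: [-180.0, -0.0, -13.8]
ft_force: [0.3, -1.1, -0.3]
gripper_width: 0.0156
grip_force: 30.0
```

Request:
move_arm:
  targets:
    - {"fingers":0,"tx":0,"ty":0,"tz":0,"twist":0}
    - {"fingers":0,"tx":0,"ty":0,"tz":0,"twist":0}

```text
t: 5.35
eef_pos: [0.4997, -0.0513, 0.2615]
tool_rot: [180.0, 0.0, -14.0]
ft_force: [-0.1, -0.9, -1.0]
gripper_width: 0.0159
grip_force: 30.0
```

```bash
python3 - <<'E'
from h import *
pose()
s=snapshot("wrist"); W=cloud(s); save(s,"w2.png")
for n,a in dict(knob=(.513,.03,.025,.136,.15),bar=(.568,.023,.022,.116,.128),disc=(.568,.023,.0175,.104,.112),key=(.5,-.05,.04,.15,.3)).items():
    P=near(W,*a); print(n,len(P)); 
    if len(P)>4: print(P.mean(0),*rect(P))
E
```

```text
t 5.35 tcp [ 0.4997 -0.0513  0.2615] [179.99   0.   -14.  ] w 0.015902004008470402 F [-0.1 -0.9 -1. ] T [0.05 0.04 0.05] g 29.96928870677948
knob 619
[0.51321194 0.02725951 0.14124523] [512.8  28.4] [25.  25.4] 82.9
bar 282
[0.56749742 0.02155291 0.11994395] [567.4  22. ] [ 7.5 27.3] 75.9
disc 731
[0.56744467 0.02076071 0.10645334] [567.2  22.2] [32.8 32.9] 75.9
key 5276
[ 0.50846518 -0.05457282  0.28121243] [504.3 -55.1] [33.9 34.7] 23.9
```

View pics/w2.png

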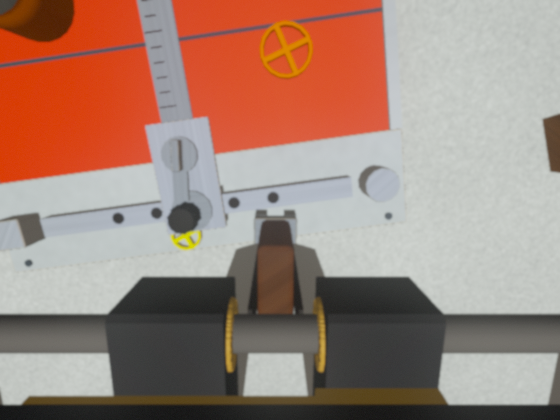

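The bar shows at (180,154), yaw about −14°, matching the earlier measurement. The key hangs upright in the fingers, so I lower it over the bar.

Request:
move_arm:
  targets:
    - {"fingers":0,"tx":1.5,"ty":-3,"tz":0,"twist":0}
    - {"fingers":0,"tx":3.5,"ty":-6.5,"tz":1,"twist":0}
    - {"fingers":0,"tx":4.9,"ty":-8.8,"tz":3,"twist":0}
    - {"fingers":0,"tx":4.9,"ty":-8.8,"tz":5,"twist":0}
    - {"fingers":0,"tx":4.9,"ty":-8.8,"tz":5.5,"twist":0}
    - {"fingers":0,"tx":4.9,"ty":-8.8,"tz":5.5,"twist":0}
    - {"fingers":0,"tx":4.9,"ty":-8.8,"tz":5.5,"twist":0}

```text
t: 6.1
eef_pos: [0.5689, 0.0215, 0.2074]
tool_rot: [-180.0, -0.1, -14.1]
ft_force: [0.5, 0.8, -0.9]
gripper_width: 0.016
grip_force: 30.0
```

Request:
move_arm:
  targets:
    - {"fingers":0,"tx":0,"ty":0,"tz":0.5,"twist":0}
    - {"fingers":0,"tx":0,"ty":0,"tz":1,"twist":0}
    - {"fingers":0,"tx":0,"ty":0,"tz":1.5,"twist":0}
    - {"fingers":0,"tx":0,"ty":0,"tz":1.9,"twist":0}
    - {"fingers":0,"tx":0,"ty":0,"tz":2.1,"twist":0}
    - {"fingers":0,"tx":0,"ty":0,"tz":2.1,"twist":0}

```text
t: 6.7
eef_pos: [0.5684, 0.0224, 0.1851]
tool_rot: [180.0, 0.0, -14.0]
ft_force: [0.5, -0.7, -2.1]
gripper_width: 0.0156
grip_force: 30.0
```

```bash
python3 -c "
from h import *
pose()"
```

```text
t 6.7 tcp [0.5684 0.0224 0.1851] [ 1.7999e+02  3.0000e-02 -1.4020e+01] w 0.01564813112415373 F [ 0.5 -0.7 -2.1] T [ 0.03 -0.   -0.01] g 29.969428181648254
```

Request:
move_arm:
  targets:
    - {"fingers":0,"tx":0,"ty":0,"tz":0,"twist":-5}
    - {"fingers":0,"tx":0,"ty":0,"tz":0,"twist":-12}
    - {"fingers":0,"tx":0,"ty":0,"tz":0,"twist":-19}
    - {"fingers":0,"tx":0,"ty":0,"tz":0,"twist":-26}
    - {"fingers":0,"tx":0,"ty":0,"tz":0,"twist":-33}
    - {"fingers":0,"tx":0,"ty":0,"tz":0,"twist":-40}
    - {"fingers":0,"tx":0,"ty":0,"tz":0,"twist":-47}
    - {"fingers":0,"tx":0,"ty":0,"tz":0,"twist":-54}
    - {"fingers":0,"tx":0,"ty":0,"tz":0,"twist":-61}
    - {"fingers":0,"tx":0,"ty":0,"tz":0,"twist":-68}
    - {"fingers":0,"tx":0,"ty":0,"tz":0,"twist":-75}
    - {"fingers":0,"tx":0,"ty":0,"tz":0,"twist":-82}

```text
t: 7.9
eef_pos: [0.5681, 0.0235, 0.1855]
tool_rot: [-179.9, -0.0, 68.3]
ft_force: [-4.7, 5.2, 0.2]
gripper_width: 0.0156
grip_force: 30.0
```

Request:
move_arm:
  targets:
    - {"fingers":0,"tx":0,"ty":0,"tz":0,"twist":0}
    - {"fingers":0,"tx":0,"ty":0,"tz":0,"twist":0}
    - {"fingers":0,"tx":0,"ty":0,"tz":0,"twist":0}

```text
t: 8.2
eef_pos: [0.5684, 0.0229, 0.1855]
tool_rot: [-180.0, -0.0, 67.9]
ft_force: [-2.8, 3.7, -1.2]
gripper_width: 0.0156
grip_force: 30.0
```

```bash
python3 - <<'E'
from h import *
pose()
s=snapshot("wrist"); save(s,"w3.png")
for c in ("top","scene"):
    W=cloud(snapshot(c))
    P=near(W,.568,.023,.05,.1035,.1115); print(c,len(P),P.mean(0),rect(P))
E
```

```text
t 8.2 tcp [0.5684 0.0229 0.1855] [-1.7997e+02 -1.0000e-02  6.7940e+01] w 0.015609504464595081 F [-2.8  3.7 -1.2] T [ 1.18  0.89 -0.1 ] g 29.963167011737823
top 0 [nan nan nan] (array([0., 0.]), array([0., 0.]), 0.0)
scene 40 [0.5584835  0.02992737 0.10758395] (array([551.4,  27.4]), array([27.8, 64.1]), 85.2)<stdin>:6: RuntimeWarning: Mean of empty slice.
  ret = um.true_divide(
```

View pics/w3.png

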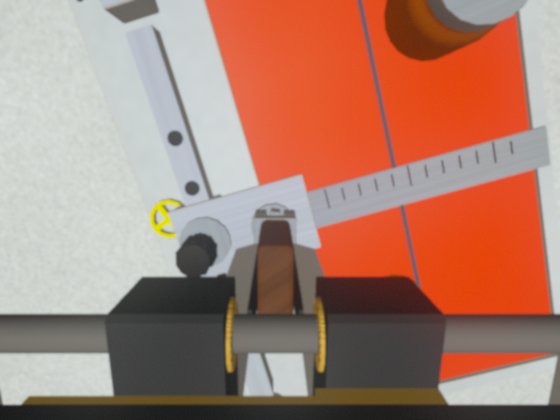

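The collar, at (203,240), is uncovered, so the tab has swung away. I unload the key and lift it off.

Request:
move_arm:
  targets:
    - {"fingers":0,"tx":0,"ty":0,"tz":0,"twist":4}
    - {"fingers":0,"tx":0,"ty":0,"tz":0,"twist":5}
    - {"fingers":0,"tx":0,"ty":0,"tz":-0.7,"twist":5}
    - {"fingers":0,"tx":0,"ty":0,"tz":-1.7,"twist":5}
    - {"fingers":0,"tx":0,"ty":0,"tz":-3.5,"twist":5}
    - {"fingers":0,"tx":0,"ty":0,"tz":-6,"twist":5}
    - {"fingers":0,"tx":0,"ty":0,"tz":-8,"twist":5}
    - {"fingers":0,"tx":0,"ty":0,"tz":-8,"twist":5}

```text
t: 9.15
eef_pos: [0.5699, 0.0226, 0.2689]
tool_rot: [179.8, -0.1, 63.0]
ft_force: [0.1, 0.2, -1.9]
gripper_width: 0.0161
grip_force: 30.0
```

```bash
python3 - <<'E'
from h import *
s=pose()
for c in ("top","scene"):
    W=cloud(snapshot(c))
    P=near(W,.568,.023,.05,.1035,.1115); print(c,len(P),P.mean(0),rect(P))
    P=near(W,.568,.023,.025,.116,.128); print(c,len(P),rect(P))
R=cv2.Rodrigues(np.zeros(3))
y=np.radians(s["tool_rot"][2]); 
d=np.array([.4752,-.4143])-s["eef_pos"][:2]
print("tx",d@[np.cos(y),np.sin(y)],"ty",d@[np.sin(y),-np.cos(y)],"tz",s["eef_pos"][2]-.082,"twist",s["tool_rot"][2]-4.48)
E
```

```text
t 9.15 tcp [0.5699 0.0226 0.2689] [ 1.7975e+02 -1.1000e-01  6.3030e+01] w 0.016144508778316937 F [ 0.1  0.2 -1.9] T [-0.03 -0.02  0.01] g 29.969435334205627
top 0 [nan nan nan] (array([0., 0.]), array([0., 0.]), 0.0)
top 0 (array([0., 0.]), array([0., 0.]), 0.0)
scene 83 [0.55853649 0.01919681 0.10834905] (array([551.4,  11.4]), array([64.5, 58.7]), 1.5)
scene 19 (array([569.3,  22.5]), array([27.1,  5.7]), 57.8)
tx -0.43233447097000527 ty 0.1137797821096937 tz 0.18686850908480535 twist 58.54572554202943<stdin>:5: RuntimeWarning: Mean of empty slice.
  ret = um.true_divide(
```

Request:
move_arm:
  targets:
    - {"fingers":0,"tx":-3,"ty":0.8,"tz":0,"twist":5}
    - {"fingers":0,"tx":-7,"ty":1.8,"tz":0,"twist":11}
    - {"fingers":0,"tx":-11,"ty":2.9,"tz":0,"twist":17}
    - {"fingers":0,"tx":-15,"ty":4,"tz":0,"twist":23}
    - {"fingers":0,"tx":-19,"ty":5,"tz":0,"twist":29}
    - {"fingers":0,"tx":-23,"ty":6,"tz":0,"twist":35}
    - {"fingers":0,"tx":-27,"ty":7.1,"tz":0,"twist":41}
    - {"fingers":0,"tx":-31,"ty":8.2,"tz":0,"twist":47}
    - {"fingers":0,"tx":-35,"ty":9.3,"tz":1,"twist":53}
    - {"fingers":0,"tx":-39,"ty":10.3,"tz":3,"twist":58.5}
    - {"fingers":0,"tx":-42,"ty":11.1,"tz":5,"twist":58.5}
    - {"fingers":0,"tx":-43.2,"ty":11.4,"tz":7,"twist":58.5}

```text
t: 10.45
eef_pos: [0.4717, -0.4173, 0.1933]
tool_rot: [-180.0, 0.1, 4.3]
ft_force: [-0.6, 0.0, -1.4]
gripper_width: 0.0159
grip_force: 30.0
```

Request:
move_arm:
  targets:
    - {"fingers":0,"tx":0,"ty":0,"tz":2,"twist":0}
    - {"fingers":0,"tx":0,"ty":0,"tz":4,"twist":0}
    - {"fingers":0,"tx":0,"ty":0,"tz":6,"twist":0}
    - {"fingers":0,"tx":0,"ty":0,"tz":7,"twist":0}
    - {"fingers":0,"tx":0,"ty":0,"tz":7,"twist":0}
    - {"fingers":0,"tx":0,"ty":0,"tz":7,"twist":0}
    - {"fingers":0,"tx":0,"ty":0,"tz":7,"twist":0}

```text
t: 11.15
eef_pos: [0.4743, -0.4144, 0.1264]
tool_rot: [179.9, -0.1, 4.5]
ft_force: [-0.4, 0.3, -1.4]
gripper_width: 0.016
grip_force: 30.0
```

```bash
python3 - <<'E'
from h import *
s=pose()
y=np.radians(s["tool_rot"][2]); 
d=np.array([.4752,-.4143])-s["eef_pos"][:2]
print("tx",d@[np.cos(y),np.sin(y)],"ty",d@[np.sin(y),-np.cos(y)],"tz",s["eef_pos"][2]-.082,"twist",s["tool_rot"][2]-4.48)
E
```

```text
t 11.15 tcp [ 0.4743 -0.4144  0.1264] [ 1.7995e+02 -5.0000e-02  4.4800e+00] w 0.016027650541900824 F [-0.4  0.3 -1.4] T [-0.02 -0.02  0.06] g 29.96934413909912
tx 0.0009471910445474323 ty -7.410683140597428e-05 tz 0.044406173409800256 twist -0.0005291587006626131
```

Request:
move_arm:
  targets:
    - {"fingers":0,"tx":0.1,"ty":0.1,"tz":1,"twist":0}
    - {"fingers":0,"tx":0.1,"ty":0.1,"tz":1.8,"twist":0}
    - {"fingers":0,"tx":0.1,"ty":0.1,"tz":2.5,"twist":0}
    - {"fingers":0,"tx":0.1,"ty":0.1,"tz":3.2,"twist":0}
    - {"fingers":0,"tx":0.1,"ty":0.1,"tz":3.8,"twist":0}
    - {"fingers":0,"tx":0.1,"ty":0.1,"tz":4.2,"twist":0}
    - {"fingers":0,"tx":0.1,"ty":0.1,"tz":4.4,"twist":0}
    - {"fingers":0,"tx":0.1,"ty":0.1,"tz":4.4,"twist":0}

```text
t: 11.95
eef_pos: [0.4752, -0.415, 0.082]
tool_rot: [180.0, -0.0, 4.5]
ft_force: [-2.2, 2.5, 6.5]
gripper_width: 0.0158
grip_force: 30.0
```

Seated at the original depth, so I release, back out and check.

Request:
move_arm:
  targets:
    - {"fingers":3,"tx":0,"ty":0,"tz":0,"twist":0}
    - {"fingers":5,"tx":0,"ty":0,"tz":0,"twist":0}
    - {"fingers":6,"tx":0,"ty":0,"tz":0,"twist":0}
    - {"fingers":6,"tx":0,"ty":0,"tz":0,"twist":0}
    - {"fingers":6,"tx":0,"ty":0,"tz":-2,"twist":0}
    - {"fingers":6,"tx":0,"ty":0,"tz":-5,"twist":0}
    - {"fingers":6,"tx":0,"ty":0,"tz":-9,"twist":0}
    - {"fingers":6,"tx":0,"ty":0,"tz":-13,"twist":0}
    - {"fingers":6,"tx":0,"ty":0,"tz":-17,"twist":0}
    - {"fingers":6,"tx":0,"ty":0,"tz":-18,"twist":0}
    - {"fingers":6,"tx":0,"ty":0,"tz":-18,"twist":0}

```text
t: 13.05
eef_pos: [0.4754, -0.4155, 0.2629]
tool_rot: [179.9, -0.1, 4.5]
ft_force: [0.3, 0.4, 0.3]
gripper_width: 0.0602
grip_force: 0.0
```

```bash
python3 - <<'E'
from h import *
s=pose()
W=cloud(snapshot("wrist"))
for n,a in dict(key=(.475,-.412,.04,.108,.13),block=(.473,-.413,.06,.024,.036)).items():
    P=near(W,*a); print(n,len(P),P.mean(0),*rect(P))
W=cloud(snapshot("top"))
for n,a in dict(key=(.475,-.412,.04,.108,.13),knob=(.513,.03,.025,.136,.15),bar=(.568,.023,.022,.116,.128)).items():
    P=near(W,*a); print(n,len(P),rect(P))
y=np.radians(s["tool_rot"][2]); 
d=np.array([.513,.0285])-s["eef_pos"][:2]
print("tx",d@[np.cos(y),np.sin(y)],"ty",d@[np.sin(y),-np.cos(y)],"twist",s["tool_rot"][2]+6.4)
E
```

```text
t 13.05 tcp [ 0.4754 -0.4155  0.2629] [ 1.7989e+02 -1.1000e-01  4.4700e+00] w 0.06023116291690903 F [0.3 0.4 0.3] T [ 0.02 -0.08  0.  ] g 0.0
key 831 [ 0.47509787 -0.41629041  0.11807384] [ 474.1 -416.5] [43.5 16. ] 4.3
block 2267 [ 0.47748271 -0.41663288  0.02898539] [ 473.7 -416.6] [66.3 66.1] 3.9
key 70 (array([ 471.6, -411. ]), array([43.4, 10.3]), 6.2)
knob 58 (array([511.7,  26.6]), array([21.9, 21.4]), 44.6)
bar 26 (array([565.8,  20.8]), array([27.4,  6.2]), 60.6)
tx 0.07206899639684256 ty -0.4397025210999407 twist 10.872429182590697
```

Request:
move_arm:
  targets:
    - {"fingers":6,"tx":0.5,"ty":-3,"tz":0,"twist":1}
    - {"fingers":6,"tx":1.2,"ty":-7.5,"tz":0,"twist":2}
    - {"fingers":6,"tx":2,"ty":-12,"tz":0,"twist":3.5}
    - {"fingers":6,"tx":2.7,"ty":-16.5,"tz":0,"twist":5}
    - {"fingers":6,"tx":3.4,"ty":-21,"tz":0,"twist":6.5}
    - {"fingers":6,"tx":4.2,"ty":-25.5,"tz":0,"twist":8}
    - {"fingers":6,"tx":4.9,"ty":-30,"tz":0,"twist":9}
    - {"fingers":6,"tx":5.7,"ty":-34.5,"tz":0,"twist":10}
    - {"fingers":6,"tx":6.4,"ty":-39,"tz":0,"twist":10.9}
    - {"fingers":6,"tx":7,"ty":-42.5,"tz":0,"twist":10.9}
    - {"fingers":6,"tx":7.2,"ty":-44,"tz":0,"twist":10.9}
    - {"fingers":6,"tx":7.2,"ty":-44,"tz":2,"twist":10.9}

```text
t: 14.35
eef_pos: [0.5127, 0.032, 0.2414]
tool_rot: [-179.9, -0.1, -6.2]
ft_force: [0.3, -0.1, -0.8]
gripper_width: 0.0599
grip_force: 0.0
```

Request:
move_arm:
  targets:
    - {"fingers":6,"tx":0,"ty":0,"tz":2,"twist":0}
    - {"fingers":6,"tx":0,"ty":0,"tz":4,"twist":0}
    - {"fingers":6,"tx":0,"ty":0,"tz":5,"twist":0}
    - {"fingers":6,"tx":0,"ty":0,"tz":5,"twist":0}
    - {"fingers":6,"tx":0,"ty":0,"tz":5,"twist":0}

```text
t: 14.85
eef_pos: [0.5124, 0.0292, 0.1915]
tool_rot: [-180.0, 0.0, -6.4]
ft_force: [-0.1, -0.0, 1.2]
gripper_width: 0.0601
grip_force: 0.0
```

```bash
python3 - <<'E'
from h import *
s=pose()
sn=snapshot("wrist");W=cloud(sn);save(sn,"w4.png")
for n,a in dict(knob=(.513,.03,.025,.13,.15),bar=(.568,.023,.022,.116,.128)).items():
    P=near(W,*a); print(n,len(P),rect(P) if len(P) else 0)
E
```

```text
t 14.85 tcp [0.5124 0.0292 0.1915] [-1.7999e+02  3.0000e-02 -6.4200e+00] w 0.06007609904983025 F [-0.1 -0.   1.2] T [ 0.01  0.03 -0.04] g 0.0
knob 1071 (array([513.1,  26.6]), array([24.3, 24.4]), 87.7)
bar 420 (array([566.9,  20.8]), array([27.9,  7.1]), 62.0)
```

View pics/w4.png

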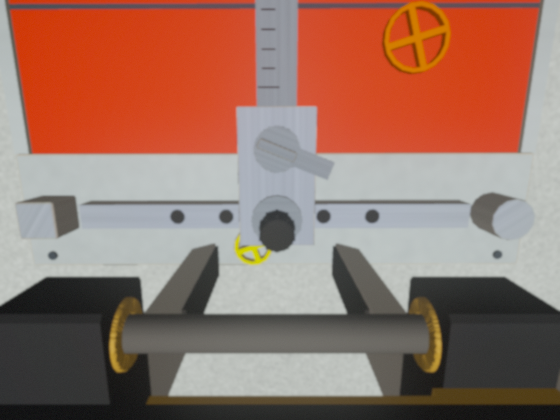

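The tab now points right (330,170), clear of the collar, with the knob at (277,230). Next I descend and grip the knob.

Request:
move_arm:
  targets:
    - {"fingers":6,"tx":0.1,"ty":0.2,"tz":2,"twist":0}
    - {"fingers":6,"tx":0.1,"ty":0.2,"tz":4,"twist":0}
    - {"fingers":6,"tx":0.1,"ty":0.2,"tz":6,"twist":0}
    - {"fingers":6,"tx":0.1,"ty":0.2,"tz":7.5,"twist":0}
    - {"fingers":6,"tx":0.1,"ty":0.2,"tz":7.8,"twist":0}
    - {"fingers":6,"tx":0.1,"ty":0.2,"tz":7.8,"twist":0}
    - {"fingers":0,"tx":0.1,"ty":0.2,"tz":7.8,"twist":0}
    - {"fingers":0,"tx":0.1,"ty":0.2,"tz":7.8,"twist":0}
    - {"fingers":0,"tx":0.1,"ty":0.2,"tz":7.8,"twist":0}
    - {"fingers":0,"tx":0.1,"ty":0.2,"tz":7.8,"twist":0}
    - {"fingers":0,"tx":0.1,"ty":0.2,"tz":7.8,"twist":0}
    - {"fingers":0,"tx":0.1,"ty":0.2,"tz":7.8,"twist":0}

```text
t: 16.1
eef_pos: [0.5134, 0.0277, 0.1137]
tool_rot: [-180.0, -0.0, -6.4]
ft_force: [-0.0, 5.2, 2.6]
gripper_width: 0.0235
grip_force: 30.0
```

Request:
move_arm:
  targets:
    - {"fingers":0,"tx":0,"ty":0,"tz":-0.4,"twist":0}
    - {"fingers":0,"tx":0,"ty":0,"tz":-0.8,"twist":0}
    - {"fingers":0,"tx":0,"ty":0,"tz":-1.2,"twist":0}
    - {"fingers":0,"tx":0,"ty":0,"tz":-1.4,"twist":0}
    - {"fingers":0,"tx":0,"ty":0,"tz":-1.4,"twist":0}

```text
t: 16.6
eef_pos: [0.5131, 0.027, 0.1276]
tool_rot: [180.0, -0.0, -6.4]
ft_force: [3.5, 1.7, -7.0]
gripper_width: 0.0232
grip_force: 30.0
```

```bash
python3 - <<'E'
from h import *
pose()
for c in ("top","wrist","scene"):
    W=cloud(snapshot(c)); P=near(W,.513,.027,.014,.096,.125); print(c,len(P),np.median(P,0) if len(P) else 0)
E
```

```text
t 16.6 tcp [0.5131 0.027  0.1276] [180.    -0.    -6.43] w 0.02316642523843331 F [ 3.5  1.7 -7. ] T [ 0.1  -0.71  0.05] g 29.990708827972412
top 0 0
wrist 585 [0.52103832 0.02598388 0.11340176]
scene 54 [0.516576   0.02891283 0.11596846]
```

The knob is lifted about 14 mm, and the 7 N spring load agrees. I slide right toward the next hole.

Request:
move_arm:
  targets:
    - {"fingers":0,"tx":0,"ty":0.6,"tz":0,"twist":0}
    - {"fingers":0,"tx":0,"ty":1.3,"tz":0,"twist":0}
    - {"fingers":0,"tx":0,"ty":2,"tz":0,"twist":0}
    - {"fingers":0,"tx":0,"ty":2.7,"tz":0,"twist":0}
    - {"fingers":0,"tx":0,"ty":3.4,"tz":0,"twist":0}
    - {"fingers":0,"tx":0,"ty":3.9,"tz":0,"twist":0}
    - {"fingers":0,"tx":0,"ty":3.9,"tz":0,"twist":0}
    - {"fingers":0,"tx":0,"ty":3.9,"tz":0.3,"twist":0}
    - {"fingers":0,"tx":0,"ty":3.9,"tz":0.6,"twist":0}
    - {"fingers":0,"tx":0,"ty":3.9,"tz":0.8,"twist":0}
    - {"fingers":0,"tx":0,"ty":3.9,"tz":0.8,"twist":0}

```text
t: 17.85
eef_pos: [0.5089, -0.0115, 0.1192]
tool_rot: [-180.0, 0.0, -6.4]
ft_force: [4.2, -1.6, -6.1]
gripper_width: 0.0233
grip_force: 30.0
```

```bash
python3 - <<'E'
from h import *
pose()
W=cloud(snapshot("wrist")); P=near(W,.564,-.02,.04,.116,.128); print(len(P),rect(P))
for c in("scene","top"):
    W=cloud(snapshot(c)); P=near(W,.564,-.02,.04,.116,.128); print(len(P),rect(P))
E
```

```text
t 17.85 tcp [ 0.5089 -0.0115  0.1192] [-1.7999e+02  1.0000e-02 -6.4100e+00] w 0.023318476957510218 F [ 4.2 -1.6 -6.1] T [-0.61 -1.02  0.02] g 29.99446839094162
827 (array([562.4, -18.7]), array([28. ,  7.1]), 62.2)
18 (array([563.4, -19.3]), array([31.6,  5.8]), 58.3)
0 (array([0., 0.]), array([0., 0.]), 0.0)
```

The load is still pulling down at 5.5 mm, so the pin has entered the hole. Next I lower it fully home.

Request:
move_arm:
  targets:
    - {"fingers":0,"tx":0,"ty":0,"tz":0.2,"twist":0}
    - {"fingers":0,"tx":0,"ty":0,"tz":0.4,"twist":0}
    - {"fingers":0,"tx":0,"ty":0,"tz":0.6,"twist":0}
    - {"fingers":0,"tx":0,"ty":0,"tz":0.6,"twist":0}
    - {"fingers":0,"tx":0,"ty":0,"tz":0.6,"twist":0}
    - {"fingers":0,"tx":0,"ty":0,"tz":0.6,"twist":0}
    - {"fingers":0,"tx":0,"ty":0,"tz":0.6,"twist":0}

```text
t: 18.7
eef_pos: [0.5089, -0.0115, 0.1137]
tool_rot: [-180.0, -0.0, -6.4]
ft_force: [1.4, -1.3, 5.0]
gripper_width: 0.0235
grip_force: 30.0
```

```bash
python3 - <<'E'
from h import *
pose()
W=cloud(snapshot("wrist")); P=near(W,.564,-.02,.04,.116,.128); print(len(P),rect(P))
s=snapshot("top"); W=cloud(s); P=near(W,.475,-.412,.04,.108,.13); print(len(P),rect(P))
E
```

```text
t 18.7 tcp [ 0.5089 -0.0115  0.1137] [-1.7999e+02 -2.0000e-02 -6.4200e+00] w 0.023450729052831833 F [ 1.4 -1.3  5. ] T [-0.19 -0.25  0.02] g 29.99906837940216
875 (array([562.4, -18.6]), array([27.9,  7.1]), 62.0)
106 (array([ 472., -415.]), array([43., 17.]), 4.6)
```

The pin bottoms at the original home height with +5 N, the bar has moved about 41 mm right, and the catch angle and key are unchanged.

```bash
python3 -c "
from rig import finish_job
print(finish_job())"
```

```text
the job is handed in; nothing more can be done
None
```

I handed the job in, with no verdict returned: by measurement the catch is turned clear (about 1.2 rad), the key is back upright in its block, and the pin is home in the next hole on the round stop's side (the right) with the knob still gripped.

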